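# Isolate the lamp supply and pop its fuse door

### The job

The tester's lamp has gone dark and its fuses are to be looked at. On the sloping lamp supply unit, first switch it off by pressing down the raised end of the rocker switch, then press the fuse door once at its thumb mark so that the push-push latch lets go and the door springs up, and leave it standing fully open. Use only the fingertips: do not press the door shut again or handle it once it is up, and leave the loose things beside the unit where they are.

Things in the scene. Friction and masses are not known exactly. Their poses are not given: they have to be found in the camera images.
- lamp_supply: Lamp supply unit, fixed: grey wedge, 160 mm deep (own x, away from the robot at yaw 0), 220 mm wide (own y, left). Its top panel rises away from the robot at 12 degrees, 50 mm high in front, 84 mm behind. Origin: centre of the underside. On the panel: fuse door at the left; at the right a rocker switch in front, behind it a round dimmer knob, 14 mm high, and a lens. Only door and rocker move.
- rocker (a joint): Black rocker switch, 46 x 28 mm, pivot across its middle (along the unit's y). 0 rad = on: the end away from the robot stands up, 11 mm above the panel; 0.34 rad = off: that end is down (3 mm above the panel), the near end up. It snaps over the middle and stays. About 3 N on the raised end turns it.
- rocker_raised_end (a point): Point on the top face of the rocker's far end (the raised end while it is on), 16 mm from the pivot, where to press down.
- fuse_door (a joint): Grey plastic fuse door, 96 mm (up the slope) x 86 mm, hinged at its far edge, top face 7 mm above the panel. 0 rad = latched shut; negative = pressed in (stop -0.055, 4.4 mm at the thumb mark); 1.2 = fully open, nearly upright. Pressed in 2.5 mm or more at the mark (3 N) the latch lets go; as the finger rises away a spring swings it up in 0.6 s and holds it. Pressed right down again it latches.
- door_press (a point): Thumb mark: raised ring 35 mm across with three ribs on the fuse door's top face, 80 mm from the hinge, 16 mm from the door's near edge. The point lies on the top face at the ring's centre and moves with the door.
- door_hinge (a point): Point on the door's hinge axis, at the middle of its width, 3 mm below the top face; the axis runs along the unit's y.
- latch_follower (a joint): Steel follower pin of the push-push latch, hidden under the door; slides sideways, in m. About 0 while latched; goes to about +0.008 and rests at +0.004 once the door is released; below -0.003 only while the door is being pressed shut again. Not to be touched.
- loupe: Bystander: black stand magnifier, 39 mm across, 34 mm high, loose on the table at the unit's right side. Origin: centre of its underside.
- mount_k2: Bystander: round specimen mount, 32 mm across, 18 mm high, loose at the unit's right side. Origin: centre of its underside.
- mount_a7: Bystander: round specimen mount, 38 mm across, 20 mm high, loose at the unit's right side. Origin: centre of its underside.
- screwdriver: Bystander: slotted screwdriver, 178 mm long, handle 25 mm thick, lying loose at the unit's left side. Origin: middle of its length, at the table.

How it is judged:
On the way, in this order (a step that is already met when the one before it is completed fails the run):
1. the rocker is switched off while the fuse door is still shut (value of joint rocker above 0.28 rad and value of joint fuse_door below 0.03 rad), for 0.2 s.
2. the fingertips press the fuse door in (value of joint fuse_door below -0.012 rad and contact force between the fingers and fuse_door above 1 N).
3. the fuse door has sprung fully open by itself, untouched, and stays so for a second (value of joint fuse_door above 1.1 rad and contact force between each of the arm, the fingers and fuse_door below 0.1 N), for 1 s.
At the end, for the whole second after the job is handed in: The rocker is off (joint above 0.28 rad), the fuse door stands open by itself (joint above 1.1 of 1.2 rad) with its latch released (follower above 2 mm), and each loose thing beside the unit lies within 20 mm of where it began (value of joint fuse_door above 1.1 rad and value of joint rocker above 0.28 rad and value of joint latch_follower above 0.002 m and distance of each of loupe, mount_k2, mount_a7, screwdriver from where it was at the start of the episode below 0.02 m); the robot touches nothing.
It fails at once if the fuse door open while the supply is still switched on (value of joint fuse_door above 0.1 rad and value of joint rocker below 0.2 rad).
It fails at once if the fuse door pressed shut again after it had popped (a second press) (value of joint latch_follower below -0.003 m).
It fails at once if the risen fuse door handled (more than 1 N on it beyond 0.9 rad) (value of joint fuse_door above 0.9 rad and contact force between any of the fingers, the arm and fuse_door above 1 N).
It fails at once if a loose thing beside the unit lifted (more than 12 mm) or shoved (more than 20 mm) (distance of any of loupe, mount_k2, mount_a7, screwdriver from where it was at the start of the episode above 0.02 m or height (world z) of any of loupe, mount_k2, mount_a7, screwdriver above 0.012 m).
It also fails if it takes over 42 s, if anything falls off the work surface, if the arm or the gripper's body presses on something with over 40 N, if the wrist force passes 120 N, or if a joint passes its speed limit or range.

### The arm

A 6-joint arm with a two-finger parallel gripper is mounted at the origin on a cart in front of the work surface, level with it; the furniture and walls round the work are solid. World frame = base frame: x ahead of the robot, y to its left, z up, the work surface at z = 0. Lengths are in m, angles in rad, forces in N, time in s.
With the tool pointing down it reaches from about 0.4 to 0.925 m from the base axis. Payload 12.5 kg.
Tool frame: the origin (TCP) lies at the very end of the fingers, on their centre line; the grasp point (between the pads) lies 19 mm behind it (r.grip_point_offset is the distance from the TCP to the grasp point, in m); z points along the fingers, y is the line along which they close (so a half turn about z gives the same grasp; the last joint's range is limited). The gripper opens to 95 mm and grips with 3 to 60 N. Pads are 20 mm wide; open, the fingers measure 119 mm over their backs; the gripper's body (75 mm by 180 mm) begins 59 mm behind the grasp point.
Start: joints at [1.15, 0.491, 1.559, -0, 1.092, -0.106], TCP at [0.193, 0.594, 0.215] pointing down, gripper open.
Joint ranges: [-3.1, 3.1], [-0.84, 2.19], [0.05, 2.79], [-1.13, 4.28], [0.06, 2.93], [-2.69, 2.69]. Speed limits (rad/s): [2.22, 2.22, 2.79, 3.14, 3.14, 3.14].

### API

Orientations are given as a unit quaternion [w, x, y, z].
In Python, from bench import r, capture, camera_info, boxes_of, masks_of gives the robot as it stands. The module is installed in compiled form; this text tells all that it offers.
- The arm moves only by the tool play_rows, never from a script. Its argument "steps" is one flat list of numbers, 7 for each row, row after row: the shift along the tool's x, y, z in cm, then the turn, a rotation vector about the tool's x, y, z in degrees, then the finger opening in cm, from 0 to 9.51. A call has 1 to 20 rows; each row is the pose to reach, as a shift and turn from the pose commanded when the call began, along the tool's axes at that moment; what a row does not reach only later rows make up. A row lasts 1/8 s, in which the tool goes at most 62.5 mm and 10.7 degrees, less where a joint would pass 70% of its speed; a pose out of reach is approached as far as the arm can. A call with a gripper value outside its range is refused whole. The fingers move at their own pace and stop on an object; "newtons" is the grip in N (left out, the last holds). Time passes only in rows, so rows that repeat a pose let the fingers close. It gives the time, the measured TCP pose, the force, the opening and the grip force at its end, in the units of the state.
- r.read_state(): the state, without advancing time (a new reading comes with each control period).
- capture(name): name is "scene" or "top" or "wrist"; returns the picture (480x640x3 uint8, blue, green, red); there is no depth.
- camera_info(name): a dict with "K" (3x3 intrinsics, pixels), "k1" (the pictures are not rectified: a ray, as slopes to the right and down, at radius r is drawn at 1 + k1 r^2 times it, then the intrinsics apply), "R" (3x3) and "t" (3): a world point X has camera coordinates R X + t. Camera axes: x right, y down, z forward; pixel columns grow to the right and rows downward; lengths in m; the calibration is good to about 2 mm. A picture is of the moment at which its call begins: read the wrist's pose just before it. camera_info takes no time and is no camera call; for the wrist camera it gives the pose at the moment of the call.
- r.hand_in(): hands the job in; it is judged then, once.
Trained networks look in the newest picture that a camera, given by its name, has taken for a name from the list of things; names that differ only in an ending like _2 or _b are one class to them, and where a whole thing is asked for, a point or a joint stands for the part that bears it (a point fixed in the world has none). Each returns a list of dicts, best first, with "confidence" (0 to 1); they miss things now and then, are a little off and sometimes report something else, mostly with a low value. They report only what shows in the picture. A call takes as long as a camera call.
- boxes_of(query, camera): "centre" ([column, row] in pixels, amid what is visible of it).
- masks_of(query, camera): "mask" (480x640 bool, what is visible of it) and "centre" ([column, row] in pixels, amid what is visible of it).
The state is a dict: "clock": time; "qpos": joint angles; "qd": joint speeds; "joint_efforts": joint torques, N m; "eef_pos": TCP position; "tool_rot": TCP orientation; "contact_force": force on the tool from outside, world axes, zero at the start; "ft_torque": the same for the moment, N m; "grip_width": finger opening in m; "grip_force": force on a finger pad.
Only numpy, scipy, OpenCV 4.12 (cv2) and the standard library are available. Lean on these libraries where they do the work, as an engineer would, in place of code of your own. Each camera call takes 0.05 s, during which the arm holds its last target. There are 200 camera calls.

## Working session

There is one attempt and no reset: what is moved stays moved. The work goes in short steps, Python scripts to look and compute and a tool call to move; the robot and the scene stay as the last step left them, time stands still between calls to the robot, and variables do not carry over. Pictures are saved under pics/ and viewed, at most 10 in all, crops included, and the job is handed in when it is done.

Besides the shell and the picture viewer there is one more tool, called after "Call:" as a command line: name --argument value ..., lists and objects as JSON in quotes. play_rows: Moves the arm, as the interface text tells. Its arguments: {"type":"object","properties":{"steps":{"type":"array","items":{"type":"number"}},"newtons":{"type":"number"}},"required":["steps"]}

```bash
mkdir -p pics; cat > h.py <<'E'
import numpy as np, cv2
from bench import r, capture, camera_info, boxes_of, masks_of
def ray(ci,px):
    K=np.array(ci["K"]);R=np.array(ci["R"]);t=np.array(ci["t"])
    d=np.array([ci["k1"],0,0,0,0],float)
    u=cv2.undistortPoints(np.array([[px]],float),K,d)[0,0]
    return -R.T@t, R.T@np.array([u[0],u[1],1.])
def proj(ci,X):
    K=np.array(ci["K"]);R=np.array(ci["R"],float);t=np.array(ci["t"],float)
    return cv2.projectPoints(np.array(X,float).reshape(-1,3),cv2.Rodrigues(R)[0],t,K,np.array([ci["k1"],0,0,0,0],float))[0][:,0]
def tri(obs):
    A=np.zeros((3,3));b=np.zeros(3)
    for ci,p in obs:
        o,d=ray(ci,p);d=d/np.linalg.norm(d);M=np.eye(3)-np.outer(d,d);A+=M;b+=M@o
    X=np.linalg.solve(A,b)
    return X,[np.round(proj(ci,X)[0]-p,1) for ci,p in obs]
E
python3 - <<'E'
from h import *
s=r.read_state();print(s["clock"],s["eef_pos"],s["tool_rot"])
ims={}
for c in("scene","top"):
    im=capture(c);ims[c]=im;cv2.imwrite(f"pics/{c}0.png",im)
    ci=camera_info(c);print(c,-np.array(ci["R"]).T@ci["t"])
    for q in("lamp_supply","rocker","rocker_raised_end","fuse_door","door_press","door_hinge"):
        print(c,q,[(np.round(b["centre"]),round(b["confidence"],2)) for b in boxes_of(q,c)[:3]])
E
```

```text
0.0 [0.19339532 0.59406295 0.21406861] [-1.34334619e-04  1.56749995e-01  9.87638166e-01 -5.23836855e-04]
scene [ 0.13157443 -0.40903174  0.57801792]
scene lamp_supply [(array([352., 309.]), 0.92)]
scene rocker [(array([333., 283.]), 0.65), (array([368., 321.]), 0.63)]
scene rocker_raised_end [(array([370., 325.]), 0.63)]
scene fuse_door [(array([332., 287.]), 0.64)]
scene door_press [(array([332., 284.]), 0.81)]
scene door_hinge [(array([332., 284.]), 0.83)]
top [0.36287017 0.15405579 1.10090905]
top lamp_supply [(array([396., 259.]), 0.79)]
top rocker [(array([433., 267.]), 0.92)]
top rocker_raised_end [(array([430., 269.]), 0.89)]
top fuse_door [(array([375., 265.]), 0.66)]
top door_press [(array([376., 262.]), 0.83)]
top door_hinge [(array([374., 263.]), 0.56)]
```

```bash
python3 - <<'E'
import cv2,numpy as np
a=cv2.imread("pics/scene0.png")[200:420,210:500]; b=cv2.imread("pics/top0.png")[170:350,290:510]
a=cv2.resize(a,None,fx=2.7,fy=2.7,interpolation=2);b=cv2.resize(b,None,fx=3.3,fy=3.3,interpolation=2)
cv2.imwrite("pics/a.png",a);cv2.imwrite("pics/b.png",b);print(a.shape,b.shape)
E
```

```text
(594, 783, 3) (594, 726, 3)
```

View pics/a.png

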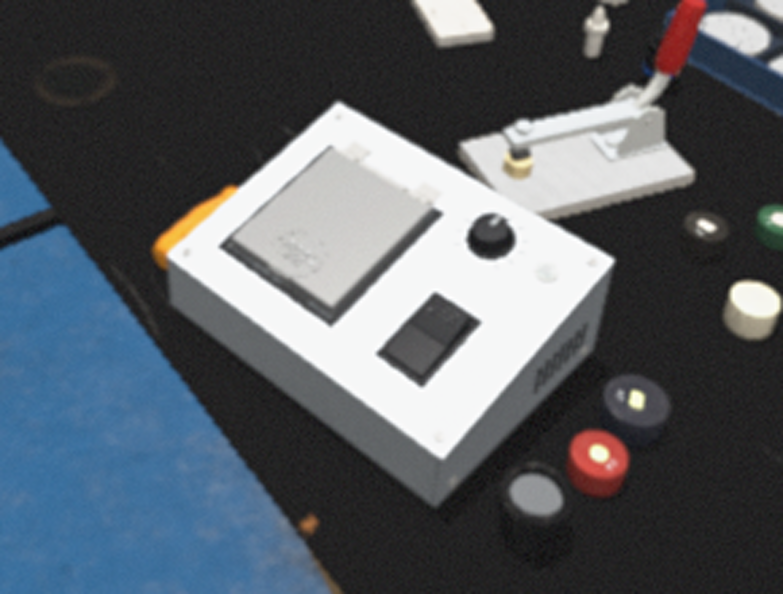

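View pics/b.png

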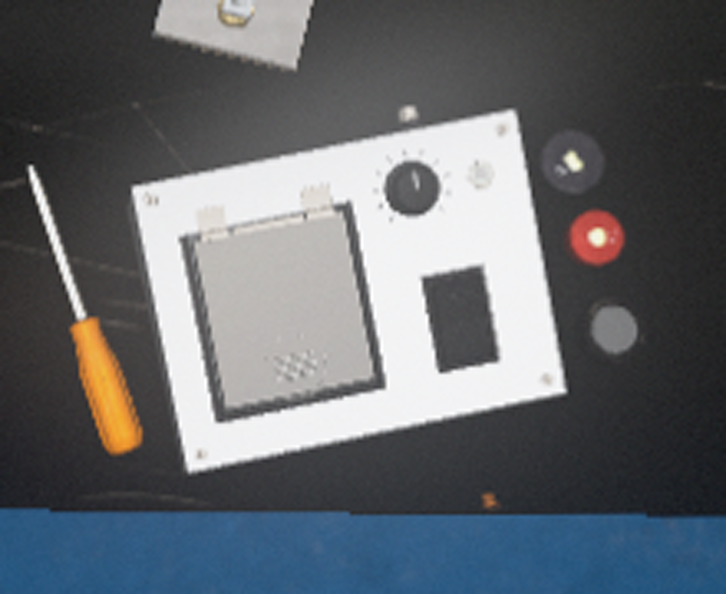

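The scene view shows the panel with the thumb mark at about crop (300,252) and the rocker at (430,337). The top view shows the mark at (297,363) and the rocker at (461,318). Next I fit the unit pose from the panel corners.

```bash
cat > fit.py <<'E'
from h import *
from scipy.optimize import least_squares
S=lambda p:np.array(p)/2.7+[210,200]-0.3
T=lambda p:np.array(p)/3.3+[290,170]-0.3
C=np.array([[.08,.11,.084],[.08,-.11,.084],[-.08,-.11,.05],[-.08,.11,.05]])
cs,ct=camera_info("scene"),camera_info("top")
os_=S([[340,102],[613,262],[443,460],[168,257]]);ot=T([[133,186],[517,110],[566,391],[187,472]])
def W(p,X):
    c,s=np.cos(p[2]),np.sin(p[2]);return np.asarray(X)@np.array([[c,-s,0],[s,c,0],[0,0,1]]).T+[p[0],p[1],0]
f=lambda p:np.r_[(proj(cs,W(p,C))-os_).ravel(),(proj(ct,W(p,C))-ot).ravel()]
p=least_squares(f,[.5,.05,.2]).x
E
python3 - <<'E'
from fit import *
print(p,np.round(f(p).reshape(-1,2),1))
def loc(ci,px,h):
    o,d=ray(ci,px);c,s=np.cos(p[2]),np.sin(p[2]);R=np.array([[c,s,0],[-s,c,0],[0,0,1]])
    o=R@(o-[p[0],p[1],0]);d=R@d;t12=np.tan(np.radians(12));hv=.067+h/np.cos(np.radians(12))
    k=(hv+t12*o[0]-o[2])/(d[2]-t12*d[0]);return np.round(o+k*d,4)
for n,a,b,h in[("mark",(300,252),(297,363),.007),("knob",(492,228),(412,186),.014),("rockcentre",(430,337),(461,318),.005)]:
    l1,l2=loc(cs,S(a),h),loc(ct,T(b),h);print(n,l1,l2,W(p,(l1+l2)/2))
for n,b in[("hingeL",(182,237)),("hingeR",(350,205)),("nearR",(384,387)),("nearL",(220,420))]:print(n,loc(ct,T(b),.004))
for n,b in[("rFL",(423,277)),("rFR",(483,266)),("rNR",(499,360)),("rNL",(438,372))]:print(n,loc(ct,T(b),.006))
E
```

```text
[ 0.47165947 -0.01008067  0.21385955] [[-0.4  0.7]
 [ 0.6 -0.2]
 [-0.4  0. ]
 [-0.3 -0.5]
 [-0.  -0.1]
 [-0.2 -0.4]
 [ 0.1  0.2]
 [ 0.5 -0.3]]
mark [-0.032   0.04    0.0673] [-0.0336  0.0395  0.067 ] [0.43117042 0.02180254 0.06715   ]
knob [ 0.0459 -0.0448  0.0911] [ 0.0481 -0.0406  0.0915] [ 0.52665112 -0.04183297  0.0913    ]
rockcentre [-0.029  -0.0597  0.0659] [-0.0276 -0.0566  0.0663] [ 0.45634553 -0.07291216  0.0661    ]
hingeL [0.0469 0.089  0.0811]
hingeR [ 0.0458 -0.0066  0.0808]
nearR [-0.0564 -0.0067  0.0591]
nearL [-0.0558  0.0876  0.0592]
rFL [-0.0012 -0.0393  0.0729]
rFR [-0.0019 -0.0739  0.0727]
rNR [-0.0548 -0.0734  0.0615]
rNL [-0.0544 -0.038   0.0616]
```

```bash
cat > go.py <<'E'
from fit import *
from scipy.spatial.transform import Rotation as Ro
def cmd(L,dz=0,tilt=0,pos=None):
    # local target point -> tool-frame shift (cm) and rotvec (deg); tool y along unit y, tilt leans tool back
    s=r.read_state();q=s["tool_rot"];R0=Ro.from_quat([q[1],q[2],q[3],q[0]])
    g=W(p,[L])[0]+[0,0,dz]; c,sn=np.cos(p[2]),np.sin(p[2])
    Rt=Ro.from_matrix(np.array([[-c,-sn,0],[-sn,c,0],[0,0,-1]]).T@np.eye(3)) if 0 else Ro.from_matrix(np.column_stack([[-c,-sn,0],[-sn,c,0],[0,0,-1]]))
    Rt=Ro.from_rotvec(np.array([-sn,c,0])*-np.radians(tilt))*Rt
    print("t",s["clock"],"at",np.round(s["eef_pos"],4),"goal",np.round(g,4),"shift cm",np.round(R0.inv().apply(g-s["eef_pos"])*100,2),"rot deg",np.round((R0.inv()*Rt).as_rotvec(degrees=True),1),"F",np.round(s["contact_force"],1))
rock=[-.015,-.057,.0737]; mark=[-.033,.040,.0672]
E
python3 -c "
from go import *
cmd(rock,.08)"
```

```text
t 0.7 at [0.1935 0.5943 0.2147] goal [ 0.4691 -0.069   0.1537] shift cm [-46.74 -54.54   6.09] rot deg [  0.    0.  -30.3] F [ 0.6 -0.9 -0.1]
```

Call:
play_rows --steps '[-46.7,-54.5,3,0,0,-30.3,0,-46.7,-54.5,3,0,0,-30.3,0,-46.7,-54.5,3,0,0,-30.3,0,-46.7,-54.5,3,0,0,-30.3,0,-46.7,-54.5,3,0,0,-30.3,0,-46.7,-54.5,3,0,0,-30.3,0,-46.7,-54.5,3,0,0,-30.3,0,-46.7,-54.5,3,0,0,-30.3,0,-46.7,-54.5,3,0,0,-30.3,0,-46.7,-54.5,3,0,0,-30.3,0,-46.7,-54.5,3,0,0,-30.3,0,-46.7,-54.5,3,0,0,-30.3,0,-46.7,-54.5,3,0,0,-30.3,0,-46.7,-54.5,3,0,0,-30.3,0,-46.7,-54.5,6,0,0,-30.3,0,-46.7,-54.5,6,0,0,-30.3,0,-46.7,-54.5,6,0,0,-30.3,0,-46.7,-54.5,6,0,0,-30.3,0]'

```text
clock: 2.95
eef_pos: [0.4691, -0.0682, 0.1555]
tool_rot: [0.001, -0.107, 0.994, -0.0]
contact_force: [0.2, 0.5, -0.5]
grip_width: 0.0005
grip_force: 0.0
```

```bash
python3 -c "
from go import *
im=capture('wrist');ci=camera_info('wrist')
cmd(rock);cmd(rock,-.002)
for q,l in(('rocker_raised_end',[-.0125,-.057,.0743]),('door_press',mark)):
    u=proj(ci,W(p,[l]))[0];print(q,u,[(b['centre'],b['confidence']) for b in boxes_of(q,'wrist')[:2]])
    cv2.circle(im,tuple(int(v) for v in u),4,(0,0,255),1)
cv2.imwrite('pics/w1.png',im)
print(r.read_state()['grip_width'])"
```

```text
t 3.0 at [ 0.4691 -0.0683  0.1554] goal [ 0.4691 -0.069   0.0737] shift cm [ 0.02 -0.06  8.17] rot deg [-0.   0.1  0. ] F [ 0.4 -0.9  0.7]
t 3.0 at [ 0.4691 -0.0683  0.1554] goal [ 0.4691 -0.069   0.0717] shift cm [ 0.02 -0.06  8.37] rot deg [-0.   0.1  0. ] F [ 0.4 -0.9  0.7]
rocker_raised_end [320.9810969  244.45577991] [([327.7, 225.8], 0.81), ([206.5, 183.2], 0.67)]
door_press [453.36345558 214.97547911] [([453.8, 256.1], 0.63), ([323.4, 224.9], 0.44)]
0.0005228514418194014
```

View pics/w1.png

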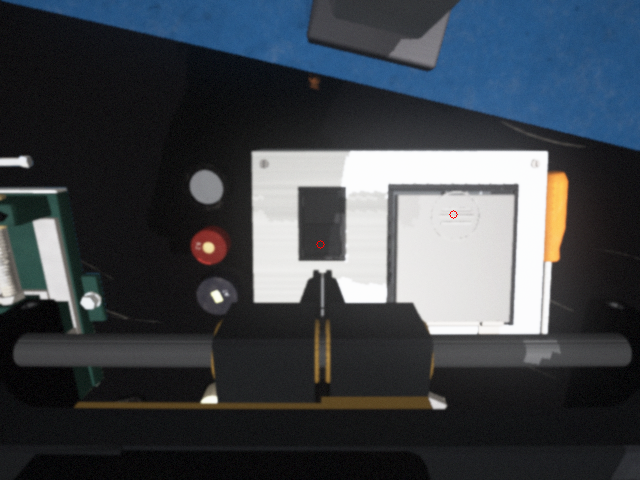

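The projected points sit on the rocker's far end (321,244) and on the thumb mark (453,215), which confirms the fit. Next I press the rocker.

Call:
play_rows --steps '[0,-0.1,4,0,0,0,0,0,-0.1,7.6,0,0,0,0,0,-0.1,8.1,0,0,0,0,0,-0.1,8.4,0,0,0,0,0,-0.1,8.6,0,0,0,0,0,-0.1,8.8,0,0,0,0,0,-0.1,8.9,0,0,0,0,0,-0.1,8.9,0,0,0,0]'

```text
clock: 4.1
eef_pos: [0.4698, -0.0696, 0.0681]
tool_rot: [0.002, -0.107, 0.994, -0.001]
contact_force: [-6.2, 1.8, 29.1]
grip_width: 0.0004
grip_force: 14.8
```

Call:
play_rows --steps '[0,0,-3,0,0,0,0,0,0,-7,0,0,0,0,0,5,-7,0,0,0,0,0,9.7,-7,0,0,0,0,0,9.7,-7,0,0,0,0,0,9.7,-7,0,0,0,0]'

```text
clock: 4.85
eef_pos: [0.4488, 0.0252, 0.1361]
tool_rot: [0.001, -0.107, 0.994, -0.0]
contact_force: [0.5, -0.5, 0.2]
grip_width: 0.0003
grip_force: 0.0
```

```bash
python3 -c "
from go import *
a=capture('wrist')[120:320,200:600];b=capture('scene')[200:420,210:500]
cmd([-.035,.040,.0668],.0,12)
a=cv2.resize(a,(580,290));b=cv2.resize(b,(406,308))
o=np.zeros((600,600,3),np.uint8);o[:290,:580]=a;o[290:598,:406]=b
cv2.imwrite('pics/c1.png',o)"
```

```text
t 4.95 at [0.4488 0.0246 0.1358] goal [0.429  0.0216 0.0668] shift cm [2.01 0.13 6.9 ] rot deg [ -0. -12.  -0.] F [-0.3 -0.5 -0.7]
```

View pics/c1.png

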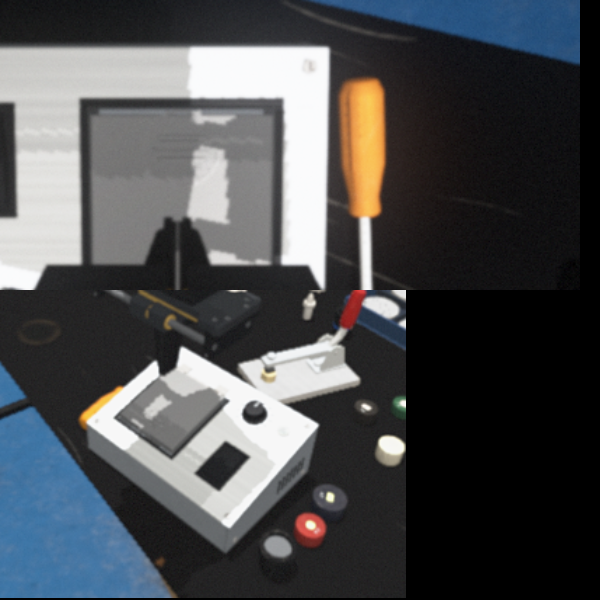

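The rocker bottomed at z = 68 mm, which matches the off face (the on face would be at 74 mm or more), and the door is shut. Next I press the thumb mark.

Call:
play_rows --steps '[2.3,0.1,3,0,0,0,0,2.3,0.1,6,0,0,0,0,2.3,0.1,6.7,0,0,0,0,2.3,0.1,7.0,0,0,0,0,2.3,0.1,7.2,0,0,0,0,2.3,0.1,7.2,0,0,0,0]'

```text
clock: 5.7
eef_pos: [0.4262, 0.0213, 0.0641]
tool_rot: [0.001, -0.107, 0.994, -0.0]
contact_force: [-2.0, -2.9, 2.7]
grip_width: 0.0003
grip_force: 1.3
```

Force is 3 N at about 4 mm depth. I press slightly deeper, then rise fast.

Call:
play_rows --steps '[0,0,0.1,0,0,0,0,0,0,0.15,0,0,0,0,0.5,0,-5,0,0,0,0,1,0,-11,0,0,0,0,1,0,-17,0,0,0,0,1,0,-20,0,0,0,0,1,0,-22,0,0,0,0,1,0,-22,0,0,0,0,1,0,-22,0,0,0,0,1,0,-22,0,0,0,0,1,0,-22,0,0,0,0,1,0,-22,0,0,0,0,1,0,-22,0,0,0,0,1,0,-22,0,0,0,0,1,0,-22,0,0,0,0,1,0,-22,0,0,0,0,1,0,-22,0,0,0,0,1,0,-22,0,0,0,0]'

```text
clock: 7.95
eef_pos: [0.416, 0.0193, 0.2836]
tool_rot: [0.0, -0.107, 0.994, 0.0]
contact_force: [-0.3, 0.5, 0.4]
grip_width: 0.0007
grip_force: 0.0
```

```bash
python3 -c "
from go import *
b=capture('scene')[150:420,200:520]
cv2.imwrite('pics/d1.png',cv2.resize(b,(640,540)))
s=r.read_state();print(s['clock'],s['eef_pos'],s['contact_force'])"
```

```text
8.0 [0.41595209 0.01926359 0.28359746] [-0.67562749  0.40044264  0.40461651]
```

View pics/d1.png

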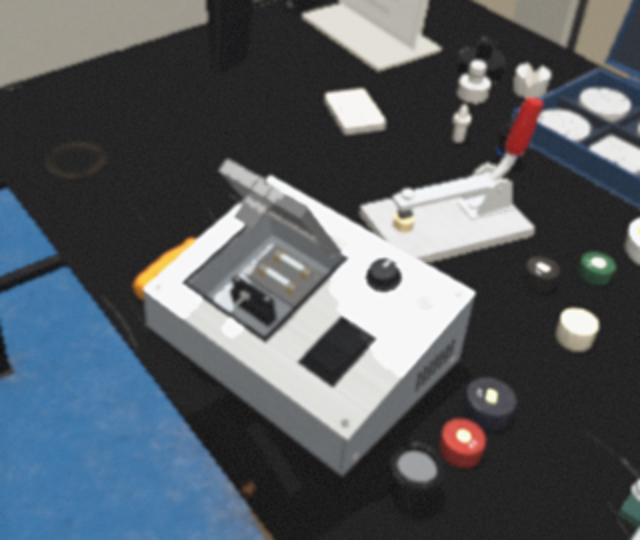

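The door stands nearly upright at (280,205) with the fuses exposed, and the loose things are undisturbed. I wait one more second, then hand in.

Call:
play_rows --steps '[0,0,0,0,0,0,0,0,0,0,0,0,0,0,0,0,0,0,0,0,0,0,0,0,0,0,0,0,0,0,0,0,0,0,0,0,0,0,0,0,0,0,0,0,0,0,0,0,0,0,0,0,0,0,0,0]'

```text
clock: 9.0
eef_pos: [0.416, 0.0193, 0.2836]
tool_rot: [0.0, -0.107, 0.994, 0.0]
contact_force: [0.7, 0.8, -0.1]
grip_width: 0.0005
grip_force: 0.0
```

```bash
python3 -c "
from bench import r
print(r.hand_in())"
```

```text
the job is handed in; nothing more can be done
None
```

I handed the job in at 9 s; no verdict came back. The rocker was pressed to its stop at the off height, the fuse door sprung up untouched and looked fully open in the last picture, and the loose things looked undisturbed.

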